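# Turn the yellow-tabbed sample leaf across the binder's rings

## Task

A binder of finish samples lies open on the bench with two stiff leaves side by side on its right-hand page. Turn the leaf with the yellow tab across the rings so that it lies flat on the left-hand page with its reverse showing, and let go. Leave the blue-tabbed leaf lying where it is.

Things in the scene. Friction and masses are not known exactly. Their poses are not given: they have to be found in the camera images.
- yellow_tab (a point): Point in the yellow tab of the leaf to turn, mid-thickness, 24 mm above the bench when flat. Tab: 22 mm wide along the rings, 6 thick, sticks out 40 beyond the leaf's edge and past the cover, over bare bench; point 14 mm from its outer end. x is parallel to the rings' axis, which lies 136 mm away along +y (at the start to the robot's left, z up). Turns with the leaf. Blue tab alike, 84 mm along x.
- leaf_yellow (a joint): Angle about the rings' axis: 0 = flat on the right-hand page (start), pi/2 = upright, pi = flat on the left-hand page; stops at both ends. White board, wood panel on its first face, three sample strips on its reverse; 80 mm along the rings, 4 thick, from 14 to 110 mm off the rings' axis, 60 g. Free hinge: let go, it sinks slowly to the side it leans to.
- leaf_blue (a joint): Angle of the blue-tabbed leaf about the same axis, counted alike; same size; starts at 0 and is to stay there.
- binder: Open grey binder, fixed to the bench, 184 mm along its spine (x, away from the robot), 232 mm across (y, to the left-hand page). Origin at the centre of the spine's underside; rings' axis 24 mm above it, parallel to x. Four steel rings, radius 20, reach 46 mm high. Page stacks 21 mm high, out to 108 mm from the spine; covers 3 mm thick, out to 116.

How it is judged:
By the outcome, as a careful person would: the job done as asked, in the order asked, and still so for the second after the job is handed in, with the robot touching nothing.
It also fails if it takes over 48 s, if anything falls off the work surface, if the arm or the gripper's body presses on something with over 40 N, if the wrist force passes 120 N, or if a joint passes its speed limit or range.

## Robot

A 6-joint arm with a two-finger parallel gripper is mounted at the origin on a cart in front of the work surface, level with it; the furniture and walls round the work are solid. World frame = base frame: x ahead of the robot, y to its left, z up, the work surface at z = 0. Lengths are in m, angles in rad, forces in N, time in s.
With the tool pointing down it reaches from about 0.425 to 0.95 m from the base axis. Payload 3.5 kg.
Tool frame: the origin (TCP) lies between the finger pads; the fingertips stand 17 mm ahead of it and the grasp point (between the pads) lies 2 mm behind it (ctrl.tip_reach is the distance from the TCP to the fingertips, in m); z points along the fingers, y is the direction in which the jaws open and shut (so a half turn about z gives the same grasp; the last joint's range is limited). The gripper opens to 85 mm and grips with 20 to 120 N. Pads are 22 mm wide; open, the fingers measure 114 mm over their backs; the gripper's body (76 mm by 85 mm) begins 54 mm behind the grasp point. The pads swing forward as they close: fully open they stand 13 mm farther back than shut.
Start: joints at [-1.469, 0.286, 1.577, -0, 1.279, -0.15], TCP at [0.168, -0.654, 0.221] pointing down, gripper open.
Joint ranges: [-2.77, 2.77], [-0.9, 2.22], [0.21, 2.48], [-1.53, 4.67], [0.24, 2.81], [-2.84, 2.84]. Speed limits (rad/s): [2.79, 2.79, 3.14, 3.14, 3.14, 3.14].

## Interface

Orientations are given as a unit quaternion [x, y, z, w].
In Python, from plant import monitor, imaging, workorder, ctrl gives the robot as it stands.
- The arm moves only by the tool send_rows, never from a script. Its argument "rows" is a list of rows, each a list of 4 numbers: the shift along the world's x, y, z normalised to -1 to 1, where 1 is 0.3 m, then the turn about the world's z normalised to -1 to 1, where 1 is 360 degrees. A call has 1 to 20 rows; each row is the pose to reach, as a shift and turn from the pose commanded when the call began, turning the shorter way round; what a row does not reach only later rows make up. A row lasts 1/8 s, in which the tool goes at most 62.5 mm and 10.7 degrees, less where a joint would pass 70% of its speed; a pose out of reach is approached as far as the arm can. A call with a number of a shift or a turn outside -1 to 1 is refused whole. A call with a gripper value outside its range is refused whole. "jaw" is the closure, from 0 (fully open) to 1 (shut), set as the call begins (left out, the last holds). The fingers move at their own pace and stop on an object; "newtons" is the grip in N (left out, the last holds). Time passes only in rows, so rows that repeat a pose let the fingers close. It gives the time, the measured TCP pose, the force and the opening at its end, in the units of the state.
- monitor.get_state(): the state, without advancing time (a new reading comes with each control period).
- imaging.read_camera(name): name is "scene" or "top" or "wrist"; returns the picture (480x640x3 uint8, red, green, blue); there is no depth.
- imaging.calibration(name): a dict with "intrinsics" (3x3 intrinsics, pixels), "dist_coeffs" ([k1, k2, p1, p2, k3] as OpenCV has them; the pictures are not rectified), "cam_to_world" (4x4, takes a point from camera to world coordinates). Camera axes: x right, y up, looking along -z (the intrinsics and any distortion apply to the point x, -y, -z); pixel columns grow to the right and rows downward; lengths in m; the calibration is good to about 2 mm. A picture is of the moment at which its call begins: read the wrist's pose just before it. calibration takes no time and is no camera call; for the wrist camera it gives the pose at the moment of the call.
- workorder.sign_off(): hands the job in, once; it reports no verdict.
The state is a dict: "time": time; "qpos": joint angles; "dq": joint speeds; "joint_efforts": joint torques, N m; "eef_pos": TCP position; "tcp_rot": TCP orientation; "contact_force": force on the tool from outside, world axes, zero at the start; "wrist_torque": the same for the moment, N m; "opening": opening from 0.0 (shut) to 1.0 (fully open).
Only numpy, scipy, OpenCV 4.12 (cv2) and the standard library are available. Lean on these libraries where they do the work, as an engineer would, in place of code of your own. Each camera call takes 0.05 s, during which the arm holds its last target.

## Working session

There is one attempt and no reset: what is moved stays moved. The work goes in short steps, Python scripts to look and compute and a tool call to move; the robot and the scene stay as the last step left them, time stands still between calls to the robot, and variables do not carry over. Pictures are saved under pics/ and viewed, and the job is handed in when it is done.

Besides the shell and the picture viewer there is one more tool, called after "Call:" as a command line: name --pt "numbers of a row" for each row, then --argument value for the rest. send_rows: Moves the arm, as the interface text tells. Scaled input: -1 to 1 covers 0.3 m each way for a shift and 360 degrees each way for a turn. Its arguments: {"type":"object","properties":{"rows":{"type":"array"},"jaw":{"type":"number"},"newtons":{"type":"number"}},"required":["rows"]}

```bash
ls; mkdir -p pics; python3 - <<'E'
from plant import monitor, imaging, workorder, ctrl
import cv2
s=monitor.get_state();print(s, ctrl.tip_reach)
for n in("scene","top","wrist"):
    c=imaging.calibration(n);print(n,c)
    cv2.imwrite(f"pics/{n}0.png",imaging.read_camera(n)[:,:,::-1])
E
```

```text
pics
{'time': 0.0, 'qpos': array([-1.46899836e+00,  2.87210774e-01,  1.57816204e+00,  4.93771163e-06,
        1.27859966e+00, -1.50015322e-01]), 'dq': array([ 9.56400567e-04,  2.17197522e-05,  1.18121160e-03, -2.36408895e-04,
       -9.43088927e-04, -2.28048774e-04]), 'joint_efforts': array([-2.28478184e-04, -4.05983198e+01, -2.92622405e+01, -1.58297821e-04,
        5.77091021e-03,  1.30130778e-05]), 'eef_pos': array([ 0.1681337 , -0.65302689,  0.21922523]), 'tcp_rot': array([ 9.92083611e-01,  1.25573455e-01,  3.10470739e-05, -1.18950811e-03]), 'contact_force': array([0.95494595, 0.45845046, 0.83730931]), 'wrist_torque': array([-0.01583724, -0.03471839,  0.06870591]), 'opening': 1.0023373016278851} 0.017
scene {'intrinsics': array([[532.37090587,   0.        , 315.50621657],
       [  0.        , 532.37090587, 239.98959968],
       [  0.        ,   0.        ,   1.        ]]), 'dist_coeffs': array([-0.00719502,  0.        ,  0.        ,  0.        ,  0.        ]), 'cam_to_world': array([[ 0.75657755,  0.48874629, -0.43441624,  0.20482791],
       [-0.65387397,  0.55909753, -0.5097634
[... 492 characters left out ...]
99949349,  0.00293435, -0.03168834, -0.05700659],
       [-0.03117412,  0.10991265,  0.99345226,  0.90729921],
       [ 0.        ,  0.        ,  0.        ,  1.        ]])}
wrist {'intrinsics': array([[392.35252369,   0.        , 311.6327354 ],
       [  0.        , 392.35252369, 229.11949773],
       [  0.        ,   0.        ,   1.        ]]), 'dist_coeffs': array([-0.02769062,  0.        ,  0.        ,  0.        ,  0.        ]), 'cam_to_world': array([[ 0.2497818 ,  0.92858028,  0.27449537,  0.23769949],
       [-0.96829795,  0.24036947,  0.06798239, -0.63586587],
       [-0.0028532 , -0.28277407,  0.9591823 ,  0.37318938],
       [ 0.        ,  0.        ,  0.        ,  1.        ]])}
```

View pics/scene0.png

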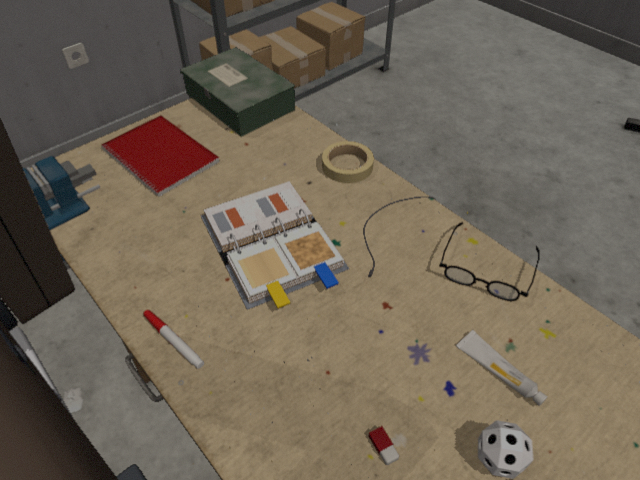

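View pics/top0.png

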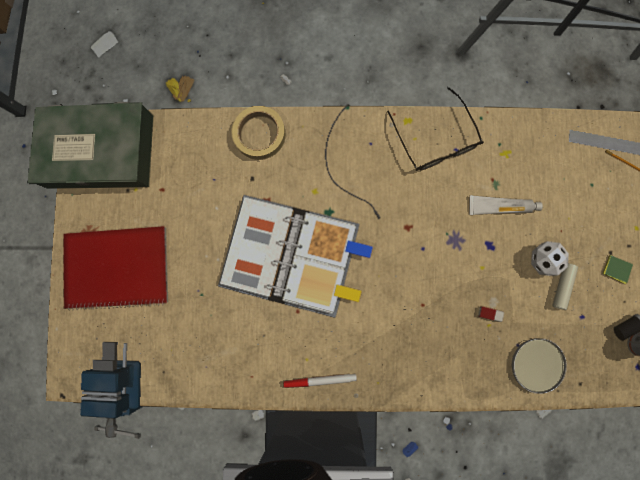

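```bash
cat > h.py <<'E'
import numpy as np, cv2
from plant import imaging
def ray(cal,px):
    K=cal["intrinsics"];d=np.array(cal["dist_coeffs"])
    p=cv2.undistortPoints(np.array(px,float).reshape(-1,1,2),K,d).reshape(-1,2)
    M=cal["cam_to_world"]
    v=np.c_[p[:,0],-p[:,1],-np.ones(len(p))]@M[:3,:3].T
    return M[:3,3],v
def onplane(cal,px,z):
    o,v=ray(cal,px); return o+v*((z-o[2])/v[:,2])[:,None]
def mask(im,col):
    h=cv2.cvtColor(im,cv2.COLOR_RGB2HSV)
    lo,hi=((22,170,110),(32,255,255)) if col=="y" else ((105,170,80),(125,255,255))
    return cv2.inRange(h,lo,hi)
E
python3 - <<'E'
from h import *
for n in("top","scene"):
    im=cv2.imread(f"pics/{n}0.png")[:,:,::-1].copy();cal=imaging.calibration(n)
    for c in "yb":
        m=mask(im,c)
        cs,_=cv2.findContours(m,cv2.RETR_EXTERNAL,cv2.CHAIN_APPROX_NONE)
        for k in cs:
            if cv2.contourArea(k)<60: continue
            r=cv2.minAreaRect(k);w=onplane(cal,cv2.boxPoints(r),.027)
            M=cv2.moments(k);ce=onplane(cal,[[M['m10']/M['m00'],M['m01']/M['m00']]],.026)
            print(n,c,cv2.contourArea(k),np.round(r[0]),'ctr',ce[0].round(4),'corners',w[:,:2].round(4).tolist())
im=cv2.imread("pics/top0.png")[180:340,200:400]
cv2.imwrite("pics/topc.png",cv2.resize(im,None,fx=3.75,fy=3.75,interpolation=cv2.INTER_CUBIC))
E
```

```text
top y 255.0 [347. 293.] ctr [ 0.4806 -0.072   0.026 ] corners [[0.476, -0.0469], [0.4966, -0.052], [0.4857, -0.0967], [0.4651, -0.0916]]
top y 106.0 [174.  86.] ctr [0.8863 0.2736 0.026 ] corners [[0.8941, 0.2906], [0.9058, 0.2748], [0.8744, 0.2517], [0.8628, 0.2674]]
top b 219.0 [358. 249.] ctr [ 0.5619 -0.0923  0.026 ] corners [[0.5578, -0.0684], [0.5766, -0.0731], [0.5659, -0.116], [0.5472, -0.1113]]
scene y 306.5 [278. 294.] ctr [ 0.4785 -0.0742  0.026 ] corners [[0.4736, -0.0494], [0.4957, -0.0516], [0.4826, -0.0995], [0.4615, -0.0969]]
scene b 269.0 [326. 275.] ctr [ 0.5595 -0.095   0.026 ] corners [[0.5546, -0.071], [0.5768, -0.0719], [0.5634, -0.1192], [0.5422, -0.1179]]
```

View pics/topc.png

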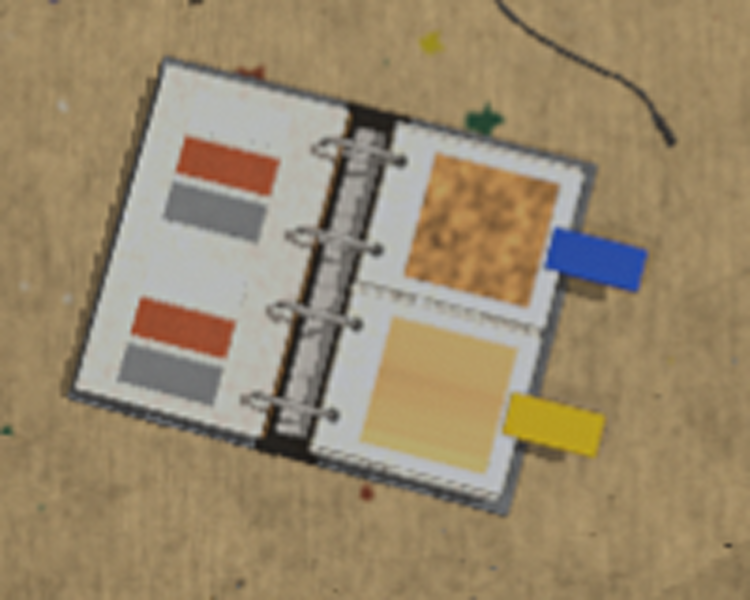

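Call:
send_rows --pt "0.833 0.967 0 0.171" --pt "0.833 0.967 0 0.171" --pt "0.833 0.967 0 0.171" --pt "0.833 0.967 0 0.171" --pt "0.833 0.967 0 0.171" --pt "0.833 0.967 0 0.171" --pt "0.833 0.967 0 0.171" --pt "0.833 0.967 0 0.171" --jaw 0.3

```text
time: 1.15
eef_pos: [0.4181, -0.3634, 0.2204]
tcp_rot: [0.788, 0.616, -0.0, -0.0]
contact_force: [-0.1, -0.1, 0.3]
opening: 0.698
```

Call:
send_rows --pt "0.197 0.934 -0.233 0" --pt "0.197 0.934 -0.233 0" --pt "0.197 0.934 -0.233 0" --pt "0.197 0.934 -0.233 0" --pt "0.197 0.934 -0.233 0" --pt "0.197 0.934 -0.233 0" --pt "0.197 0.934 -0.233 0" --pt "0.197 0.934 -0.233 0"

```text
time: 2.15
eef_pos: [0.4774, -0.0853, 0.1512]
tcp_rot: [0.789, 0.614, 0.0, 0.001]
contact_force: [0.5, 0.1, 0.0]
opening: 0.701
```

```bash
python3 - <<'E'
from h import *
from plant import monitor
cal=imaging.calibration("wrist");im=imaging.read_camera("wrist")
cv2.imwrite("pics/w1.png",im[:,:,::-1])
print(monitor.get_state()['eef_pos'])
for c in "yb":
    cs,_=cv2.findContours(mask(im,c),cv2.RETR_EXTERNAL,cv2.CHAIN_APPROX_NONE)
    for k in cs:
        if cv2.contourArea(k)<200: continue
        r=cv2.minAreaRect(k);print(c,cv2.contourArea(k),r,onplane(cal,cv2.boxPoints(r),.027).round(4).tolist())
E
```

```text
[ 0.47741662 -0.08510956  0.15123213]
y 1822.0 ((310.5, 198.5), (63.0, 29.0), 90.0) [[0.4754, -0.0483, 0.027], [0.4952, -0.0533, 0.027], [0.4843, -0.0984, 0.027], [0.4635, -0.0932, 0.027]]
b 1642.5 ((426.2579650878906, 198.2433624267578), (27.97953224182129, 64.13318634033203), 5.042450904846191) [[0.5451, -0.1129, 0.027], [0.5573, -0.0675, 0.027], [0.5763, -0.074, 0.027], [0.565, -0.1199, 0.027]]
```

View pics/w1.png

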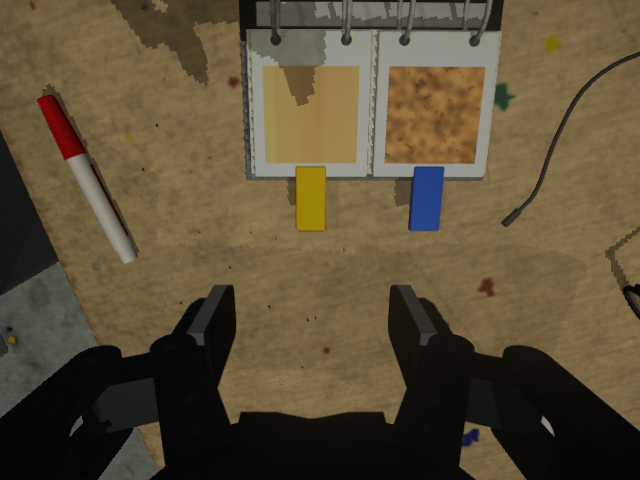

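Call:
send_rows --pt "0 0.01 -0.12 0" --pt "0 0.01 -0.25 0" --pt "0 0.01 -0.35 0" --pt "0 0.01 -0.42 0" --pt "0 0.01 -0.42 0" --pt "0 0.01 -0.42 0" --pt "0 0.01 -0.42 0"

```text
time: 3.08
eef_pos: [0.4783, -0.0811, 0.0261]
tcp_rot: [0.788, 0.615, 0.001, 0.001]
contact_force: [0.3, 0.2, -0.1]
opening: 0.699
```

Call:
send_rows --pt "0 0 0 0" --pt "0 0 0 0" --pt "0 0 0 0" --pt "0 0 0 0" --pt "0 0 0 0" --pt "0 0 0 0" --pt "0 0 0 0" --pt "0 0 0 0" --jaw 1 --newtons 25

```text
time: 4.08
eef_pos: [0.4772, -0.0804, 0.0247]
tcp_rot: [0.788, 0.616, 0.0, 0.0]
contact_force: [0.5, 0.0, 0.0]
opening: -0.0
```

```bash
python3 - <<'E'
from h import *
cv2.imwrite("pics/w2.png",imaging.read_camera("wrist")[:,:,::-1])
E
```

```text
(no output)
```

View pics/w2.png

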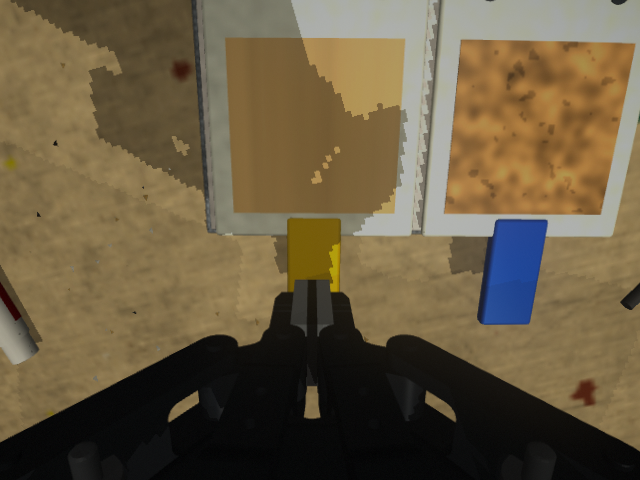

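```bash
python3 - <<'E'
from h import *
from plant import monitor
im=imaging.read_camera("scene")[:,:,::-1]
t=imaging.read_camera("top")[:,:,::-1]
a=cv2.resize(im[200:350,180:380],None,fx=4,fy=4,interpolation=cv2.INTER_CUBIC)
b=cv2.resize(t[180:330,220:420],None,fx=4,fy=4,interpolation=cv2.INTER_CUBIC)
cv2.imwrite("pics/s2.png",a);cv2.imwrite("pics/t2.png",b)
s=monitor.get_state();print(s['eef_pos'],s['contact_force'],s['opening'])
# project TCP, tips, tab point in wrist
for n in ("wrist","scene"):
  c=imaging.calibration(n);M=np.linalg.inv(c["cam_to_world"])
  for p in ([*s['eef_pos']],[*(s['eef_pos']-[0,0,.017])],[.4773,-.0822,.024],[.4739,-.0958,.027]):
    q=M[:3,:3]@p+M[:3,3];q=q*[1,-1,-1];print(n,np.round(p,3),(c["intrinsics"]@q/q[2])[:2].round())
E
```

```text
[ 0.47720391 -0.0803906   0.02470981] [-0.06959003 -0.15524857 -0.10715633] -0.0019892926169109413
wrist [ 0.477 -0.08   0.025] [312. 288.]
wrist [ 0.477 -0.08   0.008] [312. 273.]
wrist [ 0.477 -0.082  0.024] [313. 291.]
wrist [ 0.474 -0.096  0.027] [313. 324.]
scene [ 0.477 -0.08   0.025] [280. 298.]
scene [ 0.477 -0.08   0.008] [280. 304.]
scene [ 0.477 -0.082  0.024] [280. 299.]
scene [ 0.474 -0.096  0.027] [284. 304.]
```

View pics/s2.png

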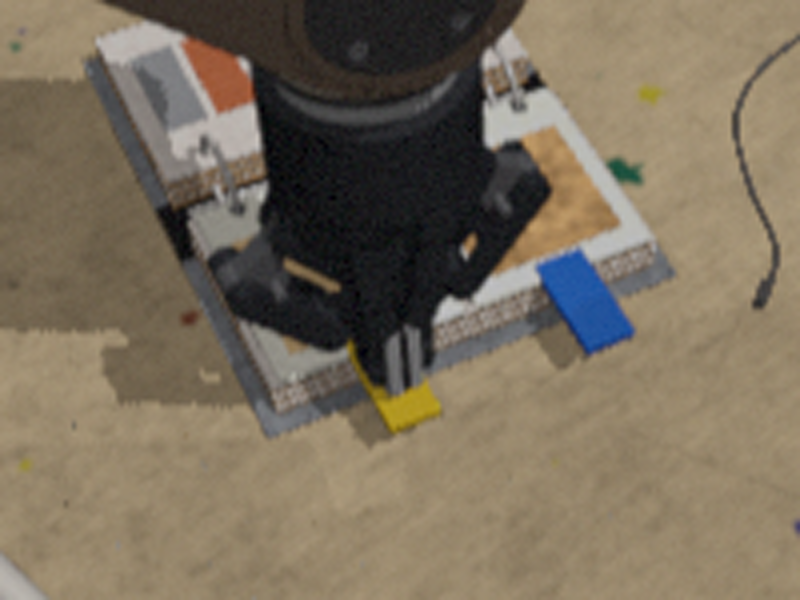

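View pics/t2.png

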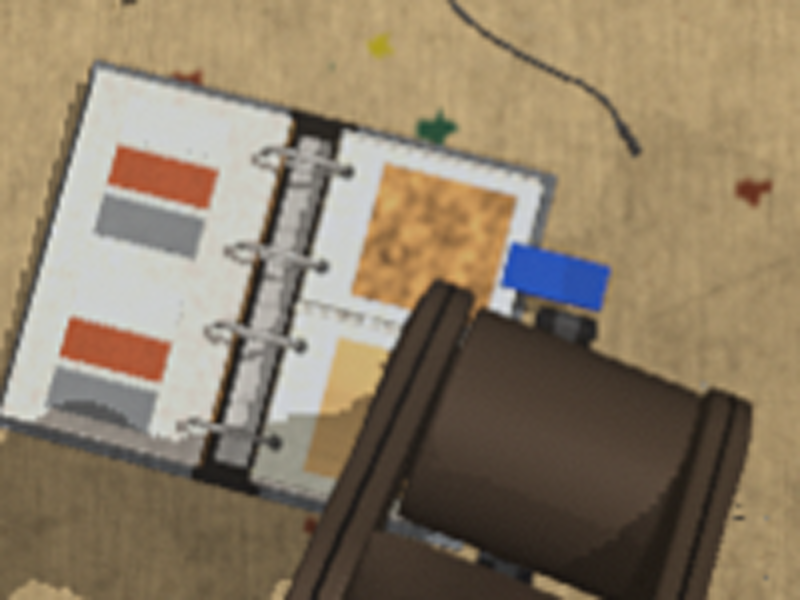

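```bash
python3 - <<'E'
import cv2
a=cv2.imread("pics/w2.png")[200:420,230:400]
a=cv2.convertScaleAbs(a,alpha=1.6,beta=20)
cv2.imwrite("pics/w2c.png",cv2.resize(a,None,fx=2.7,fy=2.7,interpolation=cv2.INTER_CUBIC))
E
```

```text
(no output)
```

View pics/w2c.png

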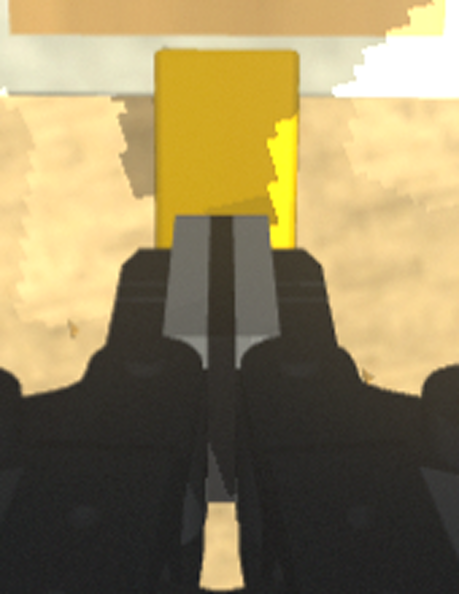

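Call:
send_rows --pt "0 0 0.02 0" --pt "0 0 0.04 0" --pt "0 0 0.06 0" --pt "0 0.005 0.08 0" --pt "0 0.01 0.1 0" --pt "0 0.01 0.1 0"

```text
time: 4.97
eef_pos: [0.4776, -0.0774, 0.0554]
tcp_rot: [0.788, 0.616, 0.0, 0.001]
contact_force: [0.6, -1.0, 0.2]
opening: 0.001
```

```bash
python3 - <<'E'
from h import *
im=imaging.read_camera("scene")[:,:,::-1]
t=imaging.read_camera("wrist")[:,:,::-1]
a=cv2.resize(im[220:345,200:350],None,fx=4,fy=4,interpolation=cv2.INTER_CUBIC)
cv2.imwrite("pics/s3.png",a);cv2.imwrite("pics/w3.png",t)
E
```

```text
(no output)
```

View pics/s3.png

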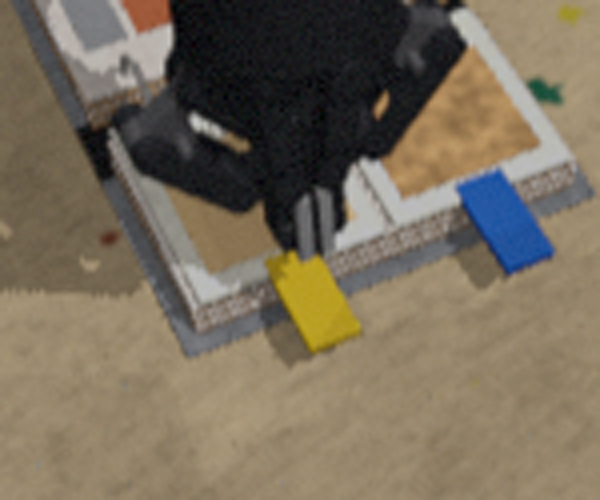

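View pics/w3.png

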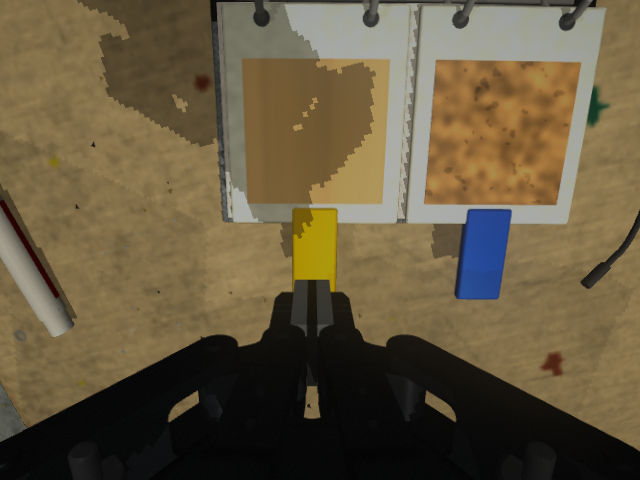

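```bash
python3 - <<'E'
from h import *
from plant import monitor
s=monitor.get_state();e=s['eef_pos'];print(e,s['qpos'])
u=np.array([.243,.970,0]);a=np.array([.97,-.243,0])
for n in ("wrist","scene"):
  c=imaging.calibration(n);M=np.linalg.inv(c["cam_to_world"])
  print(n,c["cam_to_world"].round(3).tolist())
  for dz in (-.017,0,.017):
   for du in (-.011,0,.011):
    p=e+[0,0,dz]+u*du
    q=M[:3,:3]@p+M[:3,3];q=q*[1,-1,-1];print(n,dz,du,(c["intrinsics"]@q/q[2])[:2].round())
E
python3 - <<'E'
import cv2
a=cv2.imread("pics/s3.png")
E
python3 - <<'E'
import sys;sys.path.insert(0,'.')
from h import *
im=imaging.read_camera("scene")[:,:,::-1]
a=im[255:315,245:325]; a=cv2.convertScaleAbs(a,alpha=1.6,beta=25)
cv2.imwrite("pics/s4.png",cv2.resize(a,None,fx=10,fy=10,interpolation=cv2.INTER_NEAREST))
E
```

```text
[ 0.47714238 -0.07732136  0.05473364] [-3.70926324e-01  7.48314749e-02  2.15606347e+00 -4.30107161e-05
  9.10710431e-01 -1.26515782e-01]
wrist [[0.97, 0.231, 0.069, 0.494], [-0.241, 0.931, 0.274, -0.008], [-0.001, -0.282, 0.959, 0.209], [0.0, 0.0, 0.0, 1.0]]
wrist -0.017 -0.011 [312. 294.]
wrist -0.017 0 [312. 273.]
wrist -0.017 0.011 [312. 250.]
wrist 0 -0.011 [312. 311.]
wrist 0 0 [312. 288.]
wrist 0 0.011 [312. 264.]
wrist 0.017 -0.011 [312. 332.]
wrist 0.017 0 [312. 307.]
wrist 0.017 0.011 [312. 281.]
scene [[0.757, 0.489, -0.434, 0.205], [-0.654, 0.559, -0.51, -0.487], [-0.006, 0.67, 0.743, 0.696], [0.0, 0.0, 0.0, 1.0]]
scene -0.017 -0.011 [281. 297.]
scene -0.017 0 [278. 291.]
scene -0.017 0.011 [275. 286.]
scene 0 -0.011 [280. 290.]
scene 0 0 [277. 285.]
scene 0 0.011 [274. 279.]
scene 0.017 -0.011 [280. 283.]
scene 0.017 0 [277. 278.]
scene 0.017 0.011 [274. 272.]
```

View pics/s4.png

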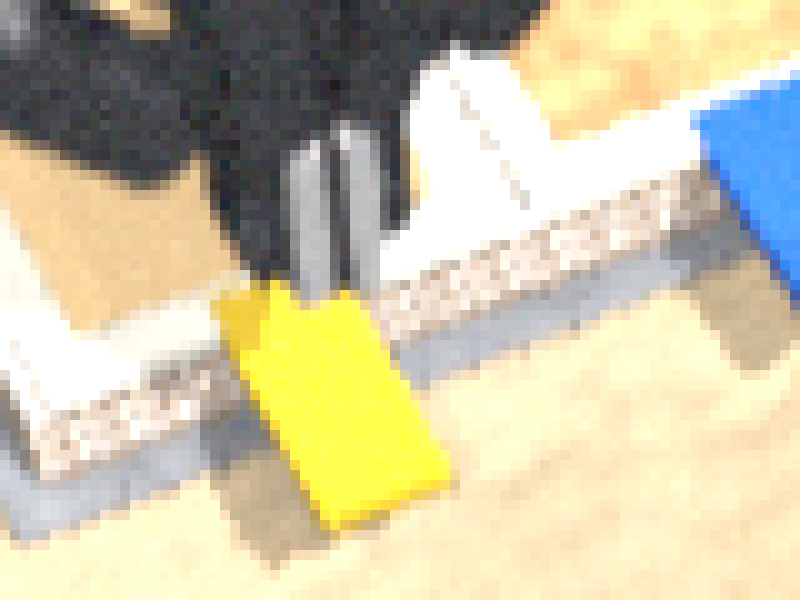

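Call:
send_rows --pt "0 -0.017 0 0" --pt "0 -0.017 0 0" --pt "0 -0.017 0 0" --pt "0 -0.017 0 0" --pt "0 -0.017 -0.05 0" --pt "0 -0.017 -0.1 0" --pt "0 -0.017 -0.1 0" --jaw 0.3

```text
time: 6.0
eef_pos: [0.4754, -0.0818, 0.0224]
tcp_rot: [0.788, 0.616, -0.001, -0.002]
contact_force: [-0.6, 0.4, -0.3]
opening: 0.702
```

```bash
python3 - <<'E'
from h import *
im=imaging.read_camera("scene")[:,:,::-1]
a=im[240:330,220:340]; a=cv2.convertScaleAbs(a,alpha=1.5,beta=20)
cv2.imwrite("pics/s5.png",cv2.resize(a,None,fx=6,fy=6,interpolation=cv2.INTER_CUBIC))
cv2.imwrite("pics/w5.png",imaging.read_camera("wrist")[:,:,::-1])
E
```

```text
(no output)
```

View pics/s5.png

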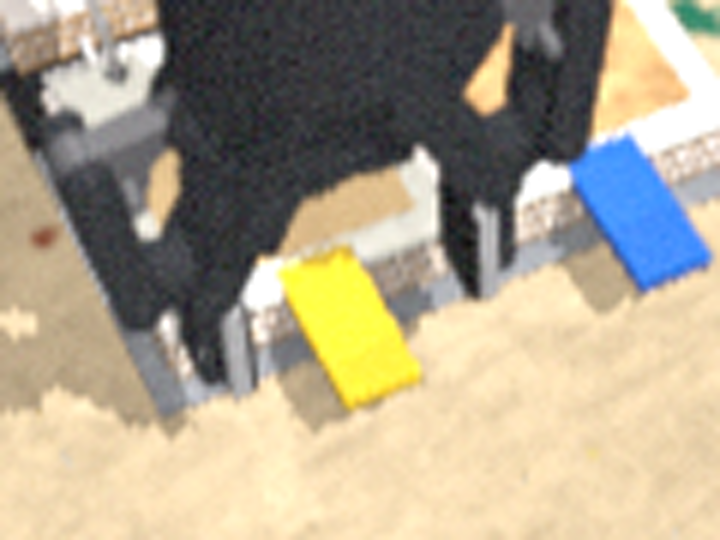

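View pics/w5.png

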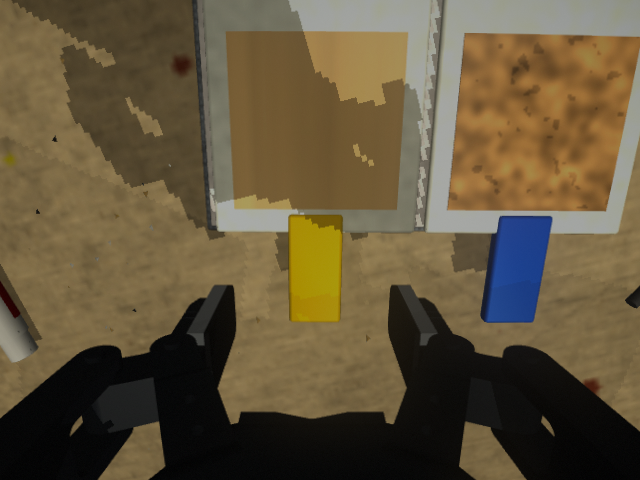

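Call:
send_rows --pt "0.003 0 -0.02 0" --pt "0.003 0 -0.04 0" --pt "0.003 0 -0.06 0" --pt "0.003 0 -0.06 0" --pt "0.003 0 -0.06 0"

```text
time: 6.72
eef_pos: [0.4781, -0.0825, 0.0067]
tcp_rot: [0.788, 0.616, 0.0, 0.0]
contact_force: [-0.5, 0.8, 0.1]
opening: 0.696
```

```bash
python3 - <<'E'
from h import *
im=imaging.read_camera("scene")[:,:,::-1]
a=im[240:330,220:340]; a=cv2.convertScaleAbs(a,alpha=1.5,beta=20)
cv2.imwrite("pics/s6.png",cv2.resize(a,None,fx=6,fy=6,interpolation=cv2.INTER_CUBIC))
E
```

```text
(no output)
```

View pics/s6.png

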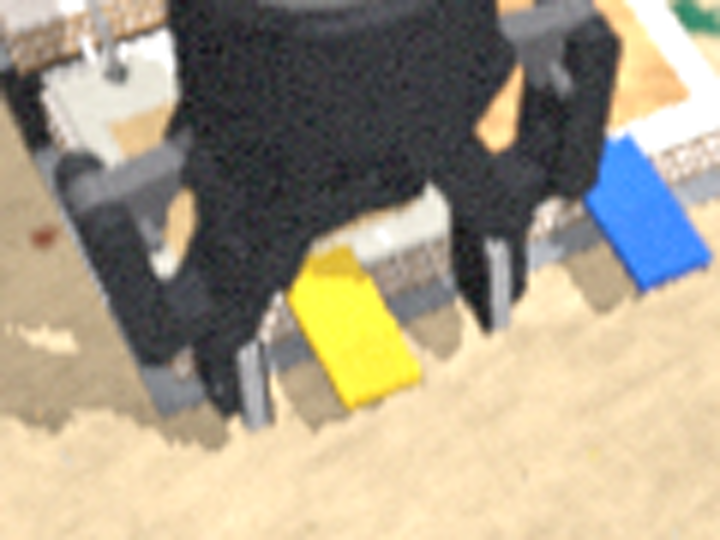

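Call:
send_rows --pt "-0.003 0 -0.02 0" --pt "-0.003 0 -0.042 0" --pt "-0.003 0 -0.042 0" --pt "-0.003 0 -0.042 0"

```text
time: 7.28
eef_pos: [0.4772, -0.0825, -0.006]
tcp_rot: [0.788, 0.616, -0.0, -0.0]
contact_force: [0.5, 0.3, -0.1]
opening: 0.7
```

Call:
send_rows --pt "0 0 0 0" --pt "0 0 0 0" --pt "0 0 0 0" --pt "0 0 0 0" --pt "0 0 0 0" --pt "0 0 0 0" --jaw 1 --newtons 25

```text
time: 8.02
eef_pos: [0.4774, -0.0825, -0.0057]
tcp_rot: [0.788, 0.616, 0.0, 0.0]
contact_force: [-0.5, 0.4, 2.7]
opening: 0.254
```

```bash
python3 - <<'E'
from h import *
im=imaging.read_camera("scene")[:,:,::-1]
a=im[240:330,220:340]; a=cv2.convertScaleAbs(a,alpha=1.5,beta=20)
cv2.imwrite("pics/s7.png",cv2.resize(a,None,fx=6,fy=6,interpolation=cv2.INTER_CUBIC))
cv2.imwrite("pics/w7.png",imaging.read_camera("wrist")[:,:,::-1])
E
```

```text
(no output)
```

View pics/s7.png

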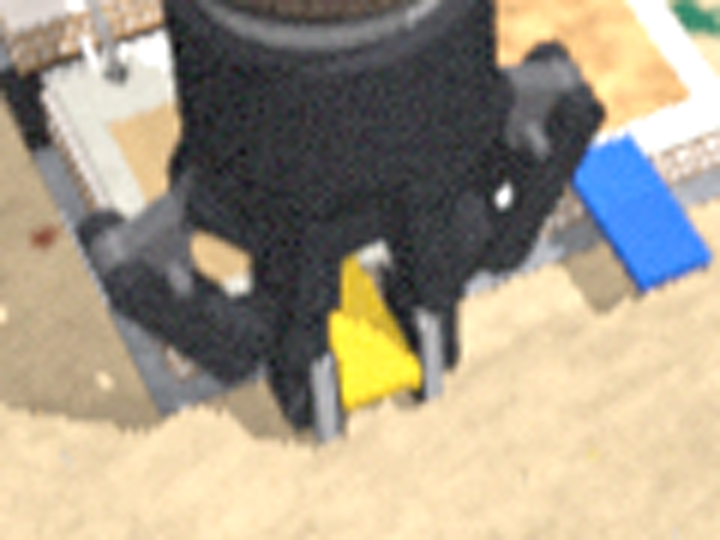

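View pics/w7.png

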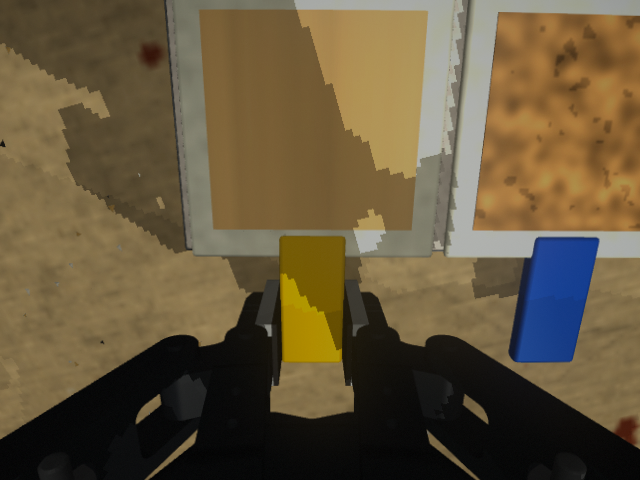

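Call:
send_rows --pt "0.0006 0.0024 0.0474 0" --pt "0.0024 0.0096 0.0942 0" --pt "0.0054 0.0215 0.1401 0" --pt "0.0095 0.038 0.1844 0" --pt "0.0148 0.0589 0.2267 0" --pt "0.021 0.084 0.2664 0" --pt "0.0283 0.113 0.3033 0" --pt "0.0364 0.1455 0.3369 0"

```text
time: 9.12
eef_pos: [0.4884, -0.0385, 0.0959]
tcp_rot: [0.788, 0.616, 0.0, 0.0]
contact_force: [3.6, -0.5, -4.7]
opening: 0.249
```

```bash
python3 - <<'E'
from h import *
im=imaging.read_camera("scene")[:,:,::-1]
a=im[170:345,160:380]
cv2.imwrite("pics/s8.png",cv2.resize(a,None,fx=3.4,fy=3.4,interpolation=cv2.INTER_CUBIC))
E
```

```text
(no output)
```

View pics/s8.png

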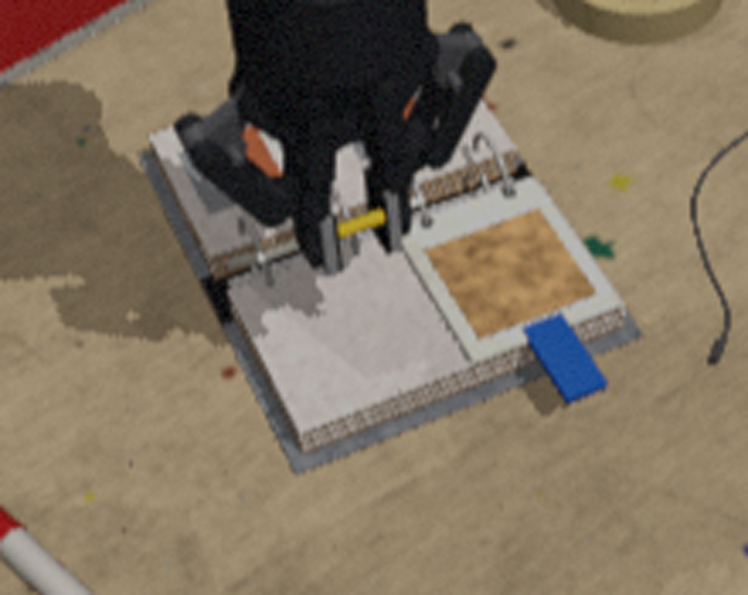

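Call:
send_rows --pt "0.009 0.0358 0.0298 0" --pt "0.0187 0.0744 0.0557 0" --pt "0.0289 0.1153 0.0772 0" --pt "0.0397 0.1583 0.0942 0" --pt "0.0509 0.2028 0.1065 0" --pt "0.0622 0.2482 0.1139 0" --pt "0.0738 0.2942 0.1164 0" --pt "0.0853 0.3403 0.1139 0" --pt "0.0967 0.3857 0.1065 0" --pt "0.1078 0.4302 0.0942 0" --pt "0.1186 0.4732 0.0772 0" --pt "0.1288 0.5141 0.0557 0"

```text
time: 10.68
eef_pos: [0.5279, 0.1167, 0.1126]
tcp_rot: [0.788, 0.615, 0.001, 0.0]
contact_force: [4.9, -1.5, 4.3]
opening: 0.251
```

```bash
python3 - <<'E'
from h import *
im=imaging.read_camera("scene")[:,:,::-1]
a=im[130:345,150:380]
cv2.imwrite("pics/s9.png",cv2.resize(a,None,fx=2.7,fy=2.7,interpolation=cv2.INTER_CUBIC))
E
```

```text
(no output)
```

View pics/s9.png

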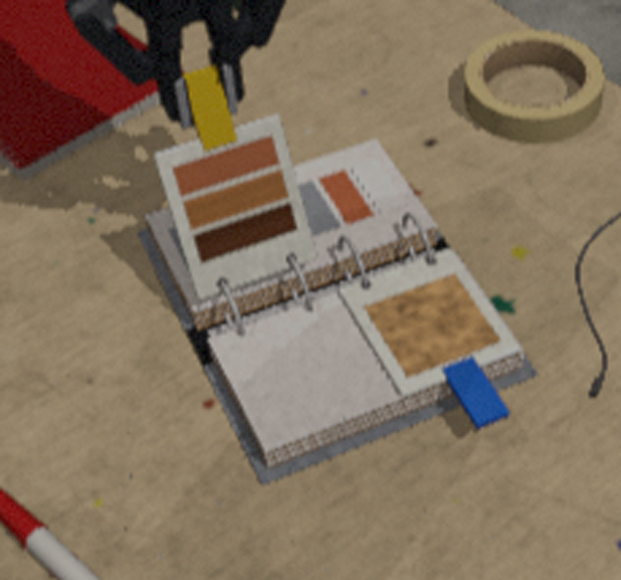

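Call:
send_rows --pt "0.0097 0.0386 -0.0259 0" --pt "0.0187 0.0744 -0.0557 0" --pt "0.0268 0.107 -0.0893 0" --pt "0.0341 0.1359 -0.1262 0" --pt "0.0404 0.161 -0.1659 0" --pt "0.0456 0.1819 -0.2082 0" --pt "0.0497 0.1984 -0.2525 0" --pt "0.0527 0.2103 -0.2984 0" --pt "0.0545 0.2175 -0.3452 0" --pt "0.0551 0.2199 -0.389 0" --pt "0.0551 0.2199 -0.389 0" --pt "0.0551 0.2199 -0.389 0"

```text
time: 12.22
eef_pos: [0.5449, 0.1832, -0.0047]
tcp_rot: [0.788, 0.615, 0.003, 0.0]
contact_force: [6.3, 2.0, 1.0]
opening: 0.251
```

```bash
python3 - <<'E'
from h import *
im=imaging.read_camera("scene")[:,:,::-1]
a=im[110:325,130:360]
cv2.imwrite("pics/s10.png",cv2.resize(a,None,fx=2.7,fy=2.7,interpolation=cv2.INTER_CUBIC))
cv2.imwrite("pics/w10.png",imaging.read_camera("wrist")[:,:,::-1])
E
```

```text
(no output)
```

View pics/s10.png

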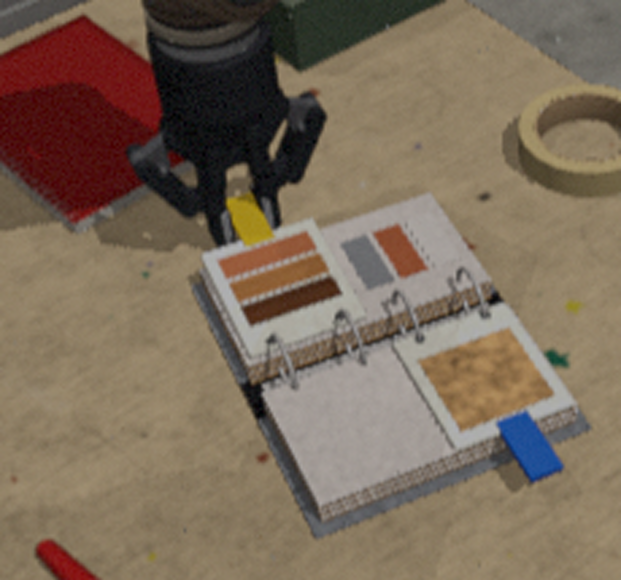

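View pics/w10.png

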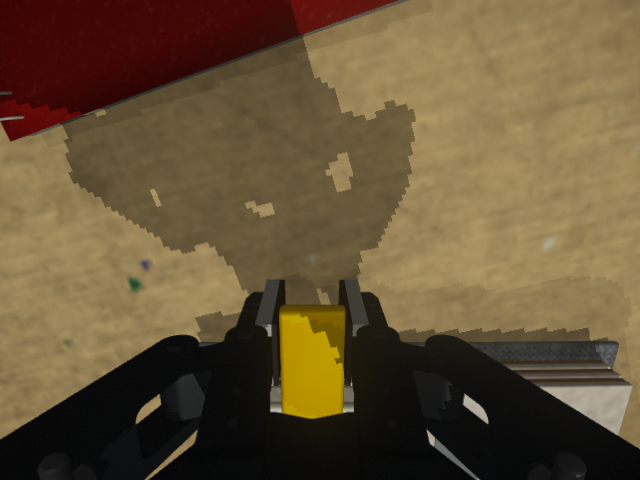

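Call:
send_rows --pt "0 0 0 0" --pt "0 0 0 0" --pt "0 0 0 0" --pt "0 0 0 0" --pt "0 0 0 0" --jaw 0.3

```text
time: 12.95
eef_pos: [0.5431, 0.1813, -0.0049]
tcp_rot: [0.788, 0.615, -0.0, -0.0]
contact_force: [0.6, -1.0, 0.3]
opening: 0.702
```

Call:
send_rows --pt "0 0 0.1 0" --pt "0 0 0.25 0" --pt "0 0 0.45 0" --pt "0 0 0.65 0" --pt "0 0 0.8 0" --pt "0 0.15 0.8 0" --pt "0 0.3 0.8 0" --pt "0 0.3 0.8 0" --pt "0 0.3 0.8 0" --pt "0 0.3 0.8 0" --pt "0 0.3 0.8 0" --pt "0 0.3 0.8 0" --pt "0 0.3 0.8 0" --pt "0 0.3 0.8 0"

```text
time: 14.7
eef_pos: [0.5433, 0.2713, 0.2352]
tcp_rot: [0.788, 0.616, -0.0, -0.0]
contact_force: [-0.1, -0.5, 0.9]
opening: 0.702
```

```bash
python3 - <<'E'
from h import *
im=imaging.read_camera("scene")[:,:,::-1]
t=imaging.read_camera("top")[:,:,::-1].copy()
c=imaging.calibration("top")
cs,_=cv2.findContours(mask(t[:,:,::-1].copy(),"b"),cv2.RETR_EXTERNAL,cv2.CHAIN_APPROX_NONE)
k=max(cs,key=cv2.contourArea);print(cv2.minAreaRect(k))
f=lambda a:cv2.resize(a,None,fx=2.5,fy=2.5,interpolation=cv2.INTER_CUBIC)
cv2.imwrite("pics/s11.png",f(im[110:325,130:360]))
cv2.imwrite("pics/t11.png",f(t[150:350,180:420]))
E
```

```text
((358.44122314453125, 248.7353057861328), (24.01102638244629, 10.429031372070312), 14.03624439239502)
```

View pics/s11.png

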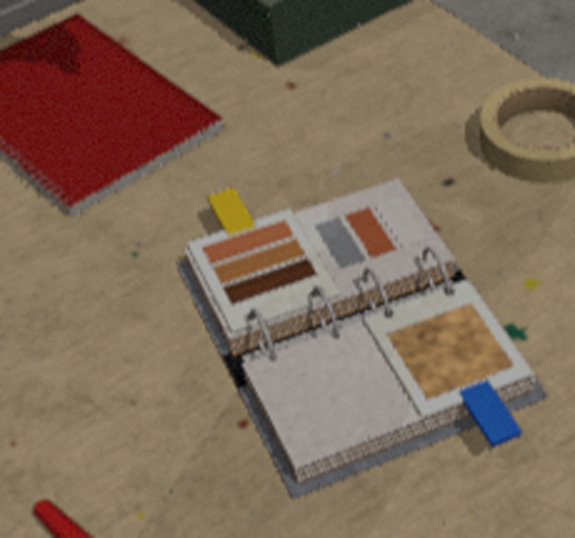

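View pics/t11.png

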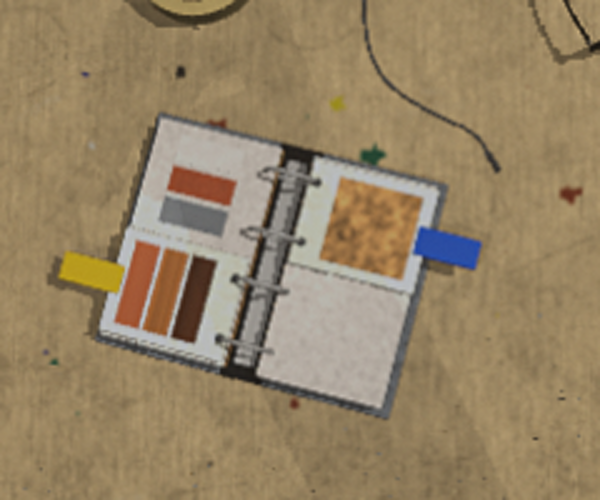

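The yellow leaf lies flat on the left page with its three strips showing. The blue tab is still at (358, 249), and the gripper is clear.

```bash
python3 -c "
from plant import workorder;print(workorder.sign_off())"
```

```text
the job is handed in; nothing more can be done
None
```

The yellow-tabbed leaf now lies flat on the left-hand page with its three strips showing. I gripped the tab across its width, swung it 180° about the rings, let go and backed off. I handed the job in at about 15 s.

- **Last checks:** The scene and top pictures show the leaf flat and released. The blue tab is at the same pixels as at the start, (358, 249). The gripper is well clear, and the force readings at the end of each move never went above about 7 N.
- **What disagreed:** My first grasp closed on nothing. The pictures put the fingertips about 15 mm behind the reported TCP, where the interface text puts them 17 mm ahead. I regripped about 30 mm lower, which put the reported TCP height at about -6 mm, and the tab held from then on. I didn't find the cause of the mismatch.

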